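Clamp a circuit board with the lift-and-turn lever

ROBOT

A 7-joint arm with a two-finger parallel gripper is mounted at the origin on the work surface. World frame = base frame: x ahead of the robot, y to its left, z up, the work surface at z = 0. Lengths are in m, angles in rad, forces in N, time in s.
With the tool pointing down it reaches from about 0.425 to 0.875 m from the base axis. Payload 4.7 kg.
Tool frame: the origin (TCP) lies at the very end of the fingers, on their centre line; the grasp point (between the pads) lies 19 mm behind it; z points along the fingers, y is the line along which they close (so a half turn about z gives the same grasp; the last joint's range is limited). The gripper opens to 85 mm and grips with 20 to 120 N. Pads are 22 mm wide; open, the fingers measure 114 mm over their backs; the gripper's body (76 mm by 85 mm) begins 54 mm behind the grasp point. The pads swing forward as they close: fully open they stand 13 mm farther back than shut.
Start: joints at [1.214, 0.321, -0.07, 1.45, 0.023, 1.371, -0.057], TCP at [0.236, -0.606, 0.231] pointing down, gripper open.
Joint ranges: [-2.86, 2.86], [-0.3, 2.09], [-1.38, 1.24], [0.06, 2.45], [-1.56, 4.7], [0.09, 2.05], [-2.69, 2.69]. Speed limits (rad/s): [2.57, 2.57, 3.14, 3.14, 3.14, 3.14, 3.14].

INTERFACE

Orientations are given as a rotation vector (axis times angle).
In Python, from workcell import r gives the robot as it stands.
- The arm moves only by the tool apply_moves, never from a script. Its argument "rows" is a list of rows, each a list of 7 numbers: the shift along the world's x, y, z in mm, then the turn, a rotation vector about the world's x, y, z in rad, then the finger opening in mm, from 0 to 85.4. A call has 1 to 8 rows; each row shifts and turns the commanded pose from where the row before left it; what a row does not reach is not made up. A row lasts 1/8 s, in which the tool goes at most 62.5 mm and 10.7 degrees, less where a joint would pass 70% of its speed; a pose out of reach is approached as far as the arm can. A call with a gripper value outside its range is refused whole. The fingers move at their own pace and stop on an object; "grip_force" is the grip in N (left out, the last holds). Time passes only in rows, so rows that do not move let the fingers close. It gives the time, the measured TCP pose, the force, the opening and the grip force at its end, in the units of the state.
- r.observe(): the state, without advancing time (a new reading comes with each control period).
- r.get_image(name): name is "scene" or "top" or "wrist"; returns (picture, depth): 400x640x3 uint8, red, green, blue; 400x640 float32, m along the optical axis (not along the pixel's ray), 0 where there is no reading.
- r.camera_params(name): a dict with "camera_matrix" (3x3 intrinsics, pixels), "extrinsics" (4x4, takes a point from world to camera coordinates); the wrist camera has in their place "mount" (4x4, takes a point from camera to tool coordinates, whose origin is the TCP and whose axes are the flange's). Camera axes: x right, y down, z forward; pixel columns grow to the right and rows downward; lengths in m; the calibration is good to about 2 mm. The wrist camera is an equidistant fisheye: a pixel r from the principal point sees the ray r / f radians off the axis. A picture is of the moment at which its call begins: read the wrist's pose just before it. camera_params takes no time and is no camera call.
- r.close_job(): hands the job in; it is judged then, once.
Trained networks look in the newest picture that a camera, given by its name, has taken for a name from the list of things; names that differ only in an ending like _2 or _b are one class to them, and where a whole thing is asked for, a point or a joint stands for the part that bears it (a point fixed in the world has none). Each returns a list of dicts, best first, with "score" (0 to 1); they miss things now and then, are a little off and sometimes report something else, mostly with a low value. They report only what shows in the picture. A call takes as long as a camera call.
- r.boxes_of(camera, thing): "centre" ([x, y, z] in m, in the coordinates of the camera as it stood for that picture, good to about 4 mm: the middle of the surface that is visible of it).
- r.mark_of(camera, thing): "centre" ([x, y, z] in m, in the coordinates of the camera as it stood for that picture, good to about 4 mm: a listed point, or the origin of a listed thing).
The state is a dict: "t": time; "q": joint angles; "joint_vel": joint speeds; "tau": joint torques, N m; "tool_pos": TCP position; "tcp_rot": TCP orientation; "ft_force": force on the tool from outside, world axes, zero at the start; "wrist_torque": the same for the moment, N m; "gripper_width": finger opening in m; "gripper_force": force on a finger pad.
Only numpy, scipy, OpenCV 4.12 (cv2) and the standard library are available. Lean on these libraries where they do the work, as an engineer would, in place of code of your own. Each camera call takes 0.05 s, during which the arm holds its last target. There are 200 camera calls.

TASK

Clamp the green circuit board in the blue board holder: turn the red lever clockwise to close the sliding jaw, and each time it nears its stop pin lift it off its teeth, swing it back, let it drop into the teeth again and carry on turning. Stop when the jaw grips the board firmly, which you feel as the lever turning clearly harder, but do not crush the board; leave the lever down in its teeth and let go of it. Leave the tape, the solder spool and the cutters alone.

Things in the scene. Friction and masses are not known exactly. Their poses are not given: they have to be found in the camera images.
- holder: Base of the board holder, fixed to the bench: black plate 120 x 290 x 20 mm (x, y, z) with two cross bars 200 mm long and two aluminium ledges that carry the board at 35 mm height. Origin: centre of the underside; z up; y runs from the gear head to the rear jaw.
- head: Blue gear head on the holder (56 mm square, 55 mm high), holder x = 0, y = -90 mm, fixed, but turned by up to 0.35 rad to the holder from case to case. Carries the lever, and two steel stop pins (8 mm thick, top 94 mm high) 50 mm from the lever's axis. Origin: on the lever's vertical axis, at bench height; z up; the lever's arm lies on its -x side.
- pivot (a point): Point on the lever's vertical turning axis, 112.5 mm above the bench, level with the middle of the grip when the lever is down; fixed to the head, with the head's axes.
- rear_jaw: Fixed blue jaw, 80 x 22 x 40 mm, at holder y = 102.5 to 106.5 mm, with a black rubber pad on its face that stands 1 to 3 mm proud, worn differently from case to case (not measured), against which the board ends. Origin: at bench height, below the middle of its clamping face, which looks along holder -y.
- grip (a point): Middle of the lever's upright black grip, 90 mm from the axis: a sleeve 18 mm thick, free from 92 to 128 mm above the bench (lever down), with a head 26 mm across up to 137.5 mm. It revolves freely about its own vertical axis, so it may be held without turning the hand. The red arm below is 14 mm thick, top at 91 mm; the red hub 54 mm across, top at 92 mm.
- lever (a joint): Swing of the lever, rad. At 0 its arm points along the head's -x; growing = clockwise from above (grip moves towards the head's +y) = tightening. It starts near -0.4; the stop pins limit it to -0.75 to 0.75. Down, its teeth turn the spindle both ways (turning back loosens); lifted, it swings freely. Tightening moves the jaw 6 mm per rad; pushing the board home takes 1.65 to 2.75 rad, 2 or 3 strokes.
- lever_lift (a joint): How far the lever is lifted, m: 0 = down with the teeth fully meshed, 0.015 = upper limit. A spring and its weight press it down with 7 to 11 N. A value that stays above 0.002 with the lever let down means that tooth stands on tooth: turn it a little.
- teeth (a point): Middle of the steel crown of teeth under the lever's hub, on the axis, 64 mm above the bench: 16 round-tipped teeth, one every 0.393 rad, 8 mm deep, with about 0.07 rad of free play when meshed; clear of one another when the lever is lifted by over 8.5 mm. The spindle under them holds by friction wherever it is left.
- jaw: Sliding blue jaw, 70 x 24 x 24 mm, moved by the lever along holder y towards the board. Origin: on the holder's underside plane, straight below the middle of its clamping face, which looks along +y and spans 36 to 60 mm above the bench.
- jaw_face (a point): Middle of the sliding jaw's clamping face, 38 mm above the bench. Turning the lever takes 6 N at the grip (0.55 N m) while the jaw is free, 1 to 2.5 N less read at a standstill. With the board against both jaws this rises steeply, within about 0.15 rad: 7 N at the grip = slack (15 N on the board), 8 to 11 N = firm (30 to 75 N on the board), over 15 N = crushed (150 N).
- board: Board to be clamped, green on an aluminium plate: 70 x 60 x 6 mm (along holder x, y, z), lying loose on the ledges between the jaws, 2 to 10 mm off the rear jaw, against which the sliding jaw pushes it. Origin: centre of its underside. Not to be touched.
- tape: Roll of black tape, 70 mm across, 40 mm hole, 19 mm high; origin at the centre of its underside. Bystander.
- spool: Solder spool with green rims, 56 mm across, 40 mm high; origin at the centre of its underside. Bystander.
- cutters: Side cutters with red and blue handles, 125 mm long along x, 12 mm high; origin on the bench near the middle. Bystander.

How it is judged:
By the outcome, as a careful person would: the job done as asked, in the order asked, and still so for the second after the job is handed in, with the robot touching nothing.
It also fails if it takes over 64 s, if anything falls off the work surface, if the arm or the gripper's body presses on something with over 40 N, if the wrist force passes 120 N, or if a joint passes its speed limit or range.

## Working session

There is one attempt and no reset: what is moved stays moved. The work goes in short steps, Python scripts to look and compute and a tool call to move; the robot and the scene stay as the last step left them, time stands still between calls to the robot, and variables do not carry over. Pictures are saved under pics/ and viewed, at most 10 in all, crops included, and the job is handed in when it is done.

Besides the shell and the picture viewer there is one more tool, called as name(argument=value, ...), one argument or row to a line, values as JSON. apply_moves: Moves the arm, as the interface text tells. Its arguments: {"type":"object","properties":{"rows":{"type":"array"},"grip_force":{"type":"number"}},"required":["rows"]}

```bash
mkdir -p pics
cat > h.py <<'E'
import numpy as np, cv2
from workcell import r
from scipy.spatial.transform import Rotation as R
def w(cam,p):
    c=r.camera_params(cam)
    if cam=="wrist":
        s=r.observe(); q=np.array(c["mount"])@np.r_[p,1]
        return R.from_rotvec(s["tcp_rot"]).as_matrix()@q[:3]+s["tool_pos"]
    return (np.linalg.inv(c["extrinsics"])@np.r_[p,1])[:3]
def marks(cam,names):
    for n in names:
        print(cam,n,[(np.round(w(cam,d["centre"])*1000,1).tolist(),round(d["score"],2)) for d in r.mark_of(cam,n)[:2]])
def snap(cam,f):
    im,d=r.get_image(cam); cv2.imwrite(f"pics/{f}.png",im[...,::-1]); return im,d
def st():
    s=r.observe()
    for k in ("t","tool_pos","tcp_rot","q","ft_force","gripper_width"): print(k,np.round(s[k],3))
E
python3 - <<'E'
from h import *
st()
for c in ("top","scene"):
    snap(c,c+"1"); marks(c,["grip","pivot","head","holder","jaw_face","rear_jaw","board","tape","spool","cutters"] if c=="top" else ["grip","pivot","head","jaw_face","rear_jaw","board"])
E
```

```text
t 0.0
tool_pos [ 0.235 -0.605  0.23 ]
tcp_rot [-3.086e+00 -5.790e-01  1.000e-03]
q [ 1.214  0.322 -0.07   1.452  0.023  1.371 -0.057]
ft_force [-0.175 -0.283  0.105]
gripper_width 0.085
top grip [([554.0, -68.1, 115.2], 0.6)]
top pivot [([631.3, -30.8, 110.4], 0.83), ([638.1, -30.6, 63.5], 0.71)]
top head []
top holder [([613.4, 58.4, 4.4], 0.74)]
top jaw_face [([611.5, 88.9, 39.6], 0.6)]
top rear_jaw []
top board [([602.8, 124.0, 34.1], 0.55)]
top tape [([748.3, 45.2, 1.3], 0.78)]
top spool [([733.7, 139.1, -1.3], 0.97)]
top cutters [([447.5, 124.9, 0.2], 0.74)]
scene grip [([551.5, -61.9, 112.9], 0.71)]
scene pivot [([631.2, -31.2, 108.7], 0.64)]
scene head [([633.8, -34.1, 1.5], 0.72)]
scene jaw_face [([608.3, 88.7, 38.4], 0.63)]
scene rear_jaw [([591.8, 159.2, 1.0], 0.6)]
scene board [([604.9, 129.1, 36.5], 0.75), ([632.8, -35.6, 112.5], 0.65)]
```

View pics/top1.png

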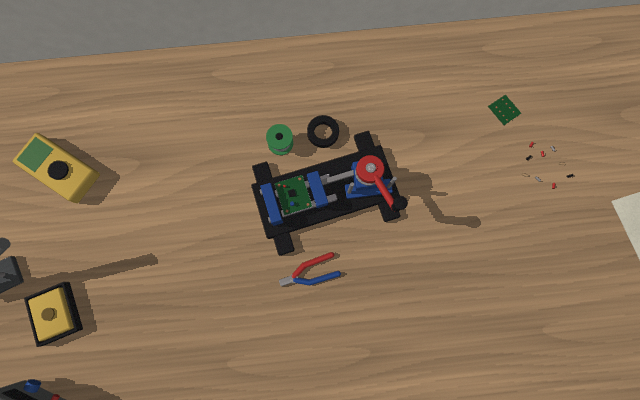

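View pics/scene1.png

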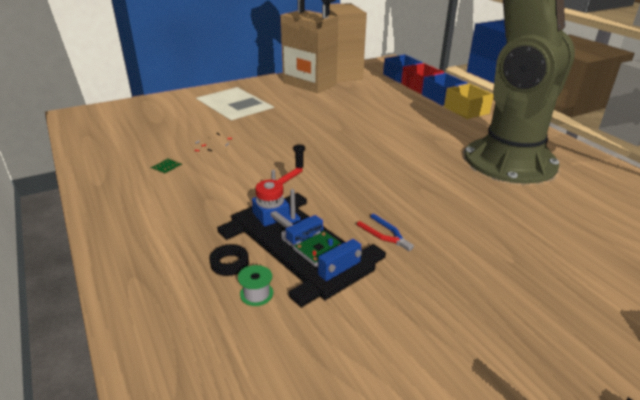

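The top view shows the hub at about (370,168) and the grip at about (400,203). The networks agree with that. I'm moving above the grip to take a close look.

apply_moves(
  rows=[
    [25, 44, 0, 0, 0, 0, 60],
    [25, 44, 0, 0, 0, 0, 60],
    [25, 44, 0, 0, 0, 0, 60],
    [25, 44, 0, 0, 0, 0, 60],
    [25, 44, 0, 0, 0, 0, 60],
    [25, 44, 0, 0, 0, 0, 60],
    [25, 44, 0, 0, 0, 0, 60],
    [25, 44, 0, 0, 0, 0, 60],
  ],
  grip_force=40,
)

```text
t: 1.9
tool_pos: [0.4362, -0.2524, 0.2317]
tcp_rot: [3.087, 0.579, 0.001]
ft_force: [0.7, 0.0, -0.6]
gripper_width: 0.06
gripper_force: 0.0
```

apply_moves(
  rows=[
    [25, 44, 0, 0, 0, -0.1, 60],
    [25, 44, 0, 0, 0, -0.1, 60],
    [25, 44, 0, 0, 0, -0.1, 60],
    [25, 44, 0, 0, 0, -0.07, 60],
    [0, 0, 0, 0, 0, 0, 60],
    [0, 0, 0, 0, 0, 0, 60],
  ],
)

```text
t: 2.65
tool_pos: [0.5353, -0.0785, 0.2312]
tcp_rot: [3.141, 0.002, -0.001]
ft_force: [0.2, -0.6, -0.1]
gripper_width: 0.06
gripper_force: 0.0
```

Run:
```python
from h import *
snap("wrist","w1"); marks("wrist",["grip","pivot","teeth","head","jaw_face","rear_jaw","board","holder"]);st()
```

```text
wrist grip [([548.5, -67.5, 111.9], 0.86)]
wrist pivot []
wrist teeth [([627.2, -27.7, 63.7], 0.78), ([547.8, -65.6, 114.4], 0.66)]
wrist head [([635.4, -32.1, 2.4], 0.64), ([627.3, -27.5, 63.2], 0.3)]
wrist jaw_face [([606.0, 86.9, 39.2], 0.93)]
wrist rear_jaw [([744.0, 46.0, 1.5], 0.36)]
wrist board [([602.0, 124.7, 36.4], 0.78)]
wrist holder [([609.1, 61.6, 0.9], 0.92)]
t 3.1
tool_pos [ 0.535 -0.078  0.231]
tcp_rot [3.141 0.    0.   ]
q [ 0.6    0.122 -0.543  1.707  0.065  1.331 -1.526]
ft_force [-0.665  0.272 -0.268]
gripper_width 0.06
```

View pics/w1.png

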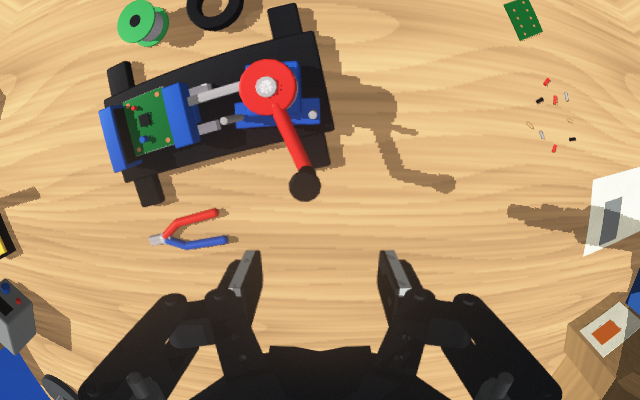

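The wrist view shows the hub at (267,86), the grip head at (305,185), and stop pins near (312,115) and (228,121). I'll work out the head's yaw from the pins and the blue head.

Run:
```python
from h import *
im,d=r.get_image("wrist"); c=r.camera_params("wrist"); K=np.array(c["camera_matrix"]); 
big=cv2.resize(im[40:210,180:350],None,fx=3.5,fy=3.5,interpolation=cv2.INTER_CUBIC); cv2.imwrite("pics/w1c.png",big[...,::-1])
def px(u,v):
    x=(u-K[0,2])/K[0,0]; y=(v-K[1,2])/K[1,1]; th=np.hypot(x,y); ray=np.array([x/th*np.sin(th),y/th*np.sin(th),np.cos(th)])
    return ray
for n,u,v in [("pinR",312,115),("pinL",238,118),("pinL2",224,122),("hub",267,86),("griphead",305,186)]:
    ray=px(u,v); z=d[v,u]; print(n,np.round(1000*w("wrist",ray/ray[2]*z),1))
    a,b=w("wrist",ray*0),w("wrist",ray); 
    for h in (.094,.0925,.1375): t=(h-a[2])/(b-a)[2]; print("   z",h,np.round(1000*(a+(b-a)*t),1))
```

```text
pinR [603.6 -71.7  94.3]
   z 0.094 [603.6 -71.7  94. ]
   z 0.0925 [603.6 -71.6  92.5]
   z 0.1375 [605.3 -72.6 137.5]
pinL [601.    6.4  55.5]
   z 0.094 [602.6  -3.8  94. ]
   z 0.0925 [602.6  -3.4  92.5]
   z 0.1375 [604.5 -15.3 137.5]
pinL2 [599.6   9.6  94.8]
   z 0.094 [599.6   9.9  94. ]
   z 0.0925 [599.5  10.3  92.5]
   z 0.1375 [601.9  -3.8 137.5]
hub [631.  -31.1  91.5]
   z 0.094 [630.8 -31.5  94. ]
   z 0.0925 [630.9 -31.2  92.5]
   z 0.1375 [628.3 -38.7 137.5]
griphead [549.8 -66.9 138.5]
   z 0.094 [537.6 -64.8  94. ]
   z 0.0925 [537.1 -64.7  92.5]
   z 0.1375 [549.5 -66.8 137.5]
```

View pics/w1c.png

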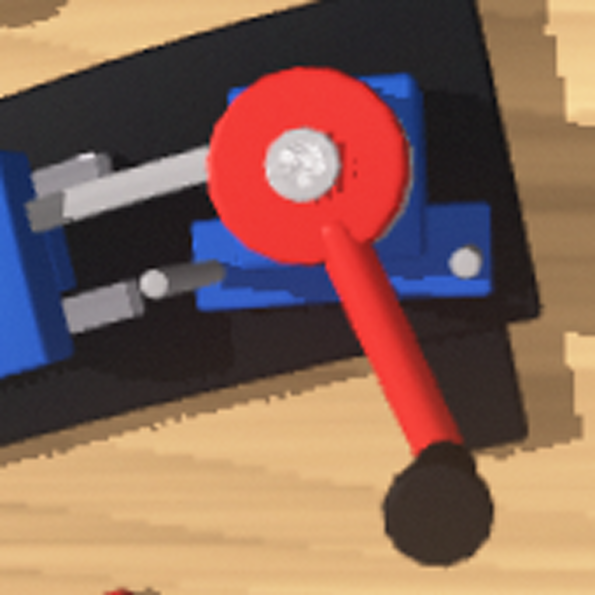

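Head yaw is about 0.03 rad, the pivot is at about (630.5,-31) and the lever is at about -0.39. Next I descend onto the grip with the fingers closing along y.

apply_moves(
  rows=[
    [14, 11, -20, 0, 0, 0, 60],
    [0, 0, -30, 0, 0, 0, 60],
    [0, 0, -30, 0, 0, 0, 60],
    [0, 0, -30, 0, 0, 0, 60],
    [0, 0, -26, 0, 0, 0, 60],
    [0, 0, 0, 0, 0, 0, 60],
    [0, 0, 0, 0, 0, 0, 60],
  ],
)

```text
t: 4.03
tool_pos: [0.5503, -0.0669, 0.0964]
tcp_rot: [3.141, 0.001, 0.002]
ft_force: [0.8, 0.0, -0.1]
gripper_width: 0.0602
gripper_force: 0.0
```

apply_moves(
  rows=[
    [0, 0, 0, 0, 0, 0, 15],
    [0, 0, 0, 0, 0, 0, 15],
    [0, 0, 0, 0, 0, 0, 15],
    [0, 0, 0, 0, 0, 0, 15],
    [0, 0, 0, 0, 0, 0, 15],
    [0, 0, 0, 0, 0, 0, 15],
  ],
  grip_force=40,
)

```text
t: 4.78
tool_pos: [0.5501, -0.0671, 0.0963]
tcp_rot: [3.141, 0.001, 0.002]
ft_force: [-0.6, -1.5, 6.5]
gripper_width: 0.0244
gripper_force: 38.8
```

Run:
```python
from h import *
st(); snap("wrist","w2")
```

```text
t 4.775
tool_pos [ 0.55  -0.067  0.096]
tcp_rot [3.141e+00 1.000e-03 2.000e-03]
q [ 0.55   0.27  -0.542  1.835  0.158  1.077 -1.621]
ft_force [-0.573 -1.511  6.538]
gripper_width 0.024
```

View pics/w2.png

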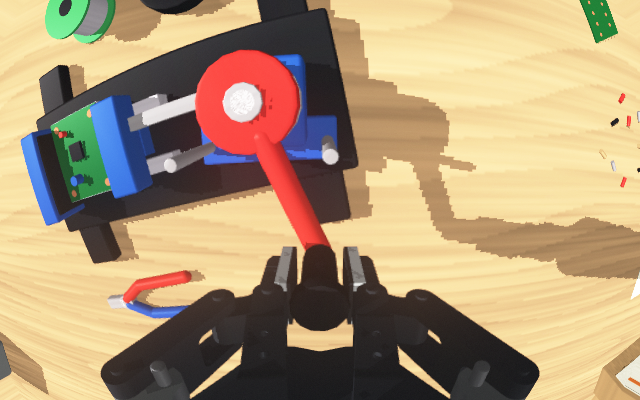

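The opening is 24.4 mm, not 18, so the pads are catching the rim of the grip's head. I'll open, lower 4 mm and close again.

apply_moves(
  rows=[
    [0, 0, 0, 0, 0, 0, 40],
    [0, 0, 0, 0, 0, 0, 40],
    [0, 0, -4, 0, 0, 0, 40],
    [0, 0, 0, 0, 0, 0, 15],
    [0, 0, 0, 0, 0, 0, 15],
    [0, 0, 0, 0, 0, 0, 15],
    [0, 0, 0, 0, 0, 0, 15],
  ],
  grip_force=40,
)

```text
t: 5.7
tool_pos: [0.5492, -0.0668, 0.091]
tcp_rot: [-3.141, -0.001, 0.001]
ft_force: [0.2, 0.2, -3.1]
gripper_width: 0.0212
gripper_force: 39.1
```

apply_moves(
  rows=[
    [0, 0, 0, 0, 0, 0, 10],
    [0, 0, 0, 0, 0, 0, 10],
    [0, 0, 0, 0, 0, 0, 10],
  ],
  grip_force=40,
)

```text
t: 6.08
tool_pos: [0.5493, -0.0668, 0.0911]
tcp_rot: [-3.142, -0.001, 0.001]
ft_force: [1.1, 0.2, -5.1]
gripper_width: 0.0215
gripper_force: 39.2
```

Run:
```python
from h import *
im,d=snap("wrist","w3"); big=cv2.resize(im[200:350,230:410],None,fx=4,fy=4,interpolation=cv2.INTER_CUBIC); cv2.imwrite("pics/w3c.png",big[...,::-1])
```

```text
(no output)
```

View pics/w3c.png

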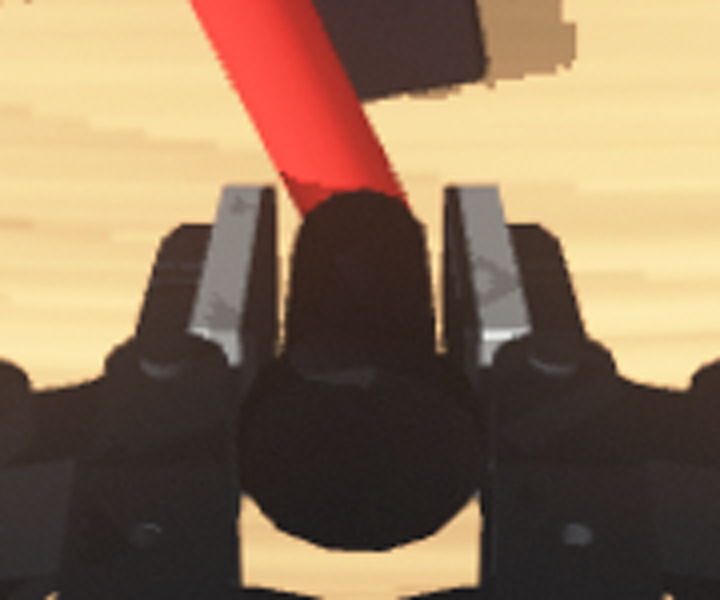

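The pads don't reach the sleeve: the finger backs meet the 26 mm head first and leave a gap beside the sleeve, seen at (285,290) and (440,290) in the crop. I'll hold the head itself between the pads, with the TCP at about 111 mm.

apply_moves(
  rows=[
    [0, 0, 0, 0, 0, 0, 45],
    [0, 0, 0, 0, 0, 0, 45],
    [0, 0, 10, 0, 0, 0, 45],
    [0, 0, 9, 0, 0, 0, 20],
    [0, 0, 0, 0, 0, 0, 20],
    [0, 0, 0, 0, 0, 0, 20],
    [0, 0, 0, 0, 0, 0, 20],
  ],
  grip_force=45,
)

```text
t: 7.0
tool_pos: [0.5503, -0.0676, 0.1122]
tcp_rot: [3.14, 0.0, 0.003]
ft_force: [-3.1, -1.1, 8.5]
gripper_width: 0.024
gripper_force: 43.9
```

Run:
```python
import numpy as np
b=np.arange(.72,-.70,-.06); p=90*np.c_[-np.cos(b),-np.sin(b)]
for i in range(len(b)-1): print(f"{b[i]:.2f}->{b[i+1]:.2f}",np.round(p[i+1]-p[i],1).tolist())
```

```text
0.72->0.66 [-3.4, 4.2]
0.66->0.60 [-3.2, 4.4]
0.60->0.54 [-2.9, 4.5]
0.54->0.48 [-2.6, 4.7]
0.48->0.42 [-2.3, 4.9]
0.42->0.36 [-2.1, 5.0]
0.36->0.30 [-1.7, 5.1]
0.30->0.24 [-1.4, 5.2]
0.24->0.18 [-1.1, 5.3]
0.18->0.12 [-0.8, 5.3]
0.12->0.06 [-0.5, 5.4]
0.06->-0.00 [-0.2, 5.4]
-0.00->-0.06 [0.2, 5.4]
-0.06->-0.12 [0.5, 5.4]
-0.12->-0.18 [0.8, 5.3]
-0.18->-0.24 [1.1, 5.3]
-0.24->-0.30 [1.4, 5.2]
-0.30->-0.36 [1.7, 5.1]
-0.36->-0.42 [2.1, 5.0]
-0.42->-0.48 [2.3, 4.9]
-0.48->-0.54 [2.6, 4.7]
-0.54->-0.60 [2.9, 4.5]
-0.60->-0.66 [3.2, 4.4]
```

apply_moves(
  rows=[
    [-2.1, 5, 0.5, 0, 0, 0, 20],
    [-1.7, 5.1, 0.5, 0, 0, 0, 20],
    [-1.4, 5.2, 0, 0, 0, 0, 20],
    [-1.1, 5.3, 0, 0, 0, 0, 20],
  ],
)

```text
t: 7.5
tool_pos: [0.5443, -0.0496, 0.1124]
tcp_rot: [3.137, -0.002, 0.004]
ft_force: [0.7, -6.5, 3.4]
gripper_width: 0.0238
gripper_force: 44.2
```

apply_moves(
  rows=[
    [-0.8, 5.3, 0, 0, 0, 0, 20],
    [-0.5, 5.4, 0, 0, 0, 0, 20],
    [-0.2, 5.4, 0, 0, 0, 0, 20],
    [0.2, 5.4, 0, 0, 0, 0, 20],
    [0.5, 5.4, 0, 0, 0, 0, 20],
    [0.8, 5.3, 0, 0, 0, 0, 20],
    [1.1, 5.3, 0, 0, 0, 0, 20],
  ],
)

```text
t: 8.38
tool_pos: [0.544, -0.0117, 0.1123]
tcp_rot: [3.137, -0.002, -0.002]
ft_force: [-4.6, -5.7, 6.9]
gripper_width: 0.0237
gripper_force: 44.4
```

apply_moves(
  rows=[
    [1.4, 5.2, 0, 0, 0, 0, 20],
    [1.7, 5.1, 0, 0, 0, 0, 20],
    [2.1, 5, 0, 0, 0, 0, 20],
    [2.3, 4.9, 0, 0, 0, 0, 20],
    [2.6, 4.7, 0, 0, 0, 0, 20],
    [0, 0, 0, 0, 0, 0, 20],
  ],
)

```text
t: 9.12
tool_pos: [0.5539, 0.0149, 0.1123]
tcp_rot: [3.139, 0.0, -0.002]
ft_force: [-4.1, -2.8, 7.3]
gripper_width: 0.024
gripper_force: 44.4
```

The lever is at about +0.57 and gives about 6 N, so the jaw is still free. Next: lift, then swing back.

apply_moves(
  rows=[
    [0, 0, 5, 0, 0, 0, 20],
    [0, 0, 5, 0, 0, 0, 20],
    [0, 0, 3, 0, 0, 0, 20],
    [0, 0, 0, 0, 0, 0, 20],
  ],
)

```text
t: 9.62
tool_pos: [0.5545, 0.0158, 0.1238]
tcp_rot: [3.141, 0.001, 0.0]
ft_force: [4.8, -2.4, -9.5]
gripper_width: 0.0238
gripper_force: 45.0
```

Run:
```python
from h import *
snap("wrist","w4"); marks("wrist",["grip","teeth","jaw_face"]);st()
```

```text
wrist grip [([554.2, 17.9, 122.6], 0.9)]
wrist teeth []
wrist jaw_face [([604.7, 95.6, 38.3], 0.96)]
t 9.825
tool_pos [0.555 0.016 0.124]
tcp_rot [3.141e+00 1.000e-03 0.000e+00]
q [ 0.449  0.25  -0.595  1.805  0.154  1.133 -1.767]
ft_force [ 4.402 -2.698 -9.817]
gripper_width 0.024
```

View pics/w4.png

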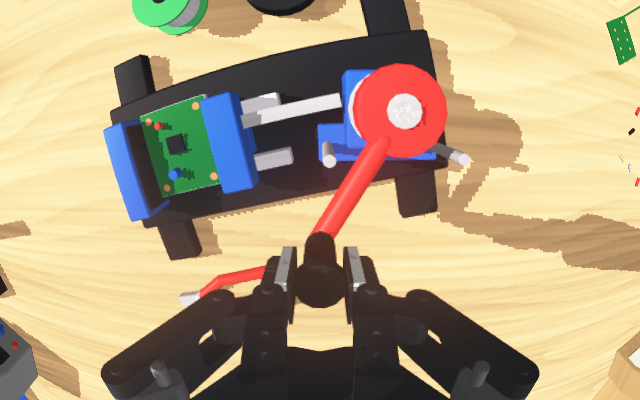

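The grip has risen about 10 mm and the load is about 9.5 N downward, so the lever is off its teeth. Now I swing it back.

apply_moves(
  rows=[
    [-4.9, -9.6, 1, 0, 0, 0, 20],
    [-3.8, -10.1, 0, 0, 0, 0, 20],
    [-2.5, -10.5, 0, 0, 0, 0, 20],
    [-1.3, -10.7, 0, 0, 0, 0, 20],
    [0, -10.8, 0, 0, 0, 0, 20],
  ],
)

```text
t: 10.45
tool_pos: [0.5422, -0.0344, 0.1251]
tcp_rot: [-3.14, -0.003, -0.001]
ft_force: [5.2, 1.3, -10.2]
gripper_width: 0.0242
gripper_force: 45.0
```

apply_moves(
  rows=[
    [1.3, -10.7, 0, 0, 0, 0, 20],
    [2.5, -10.5, 0, 0, 0, 0, 20],
    [3.8, -10.1, 0, 0, 0, 0, 20],
    [4.9, -9.6, 0, 0, 0, 0, 20],
    [6.1, -8.9, 0, 0, 0, 0, 20],
    [0, 0, 0, 0, 0, 0, 20],
  ],
)

```text
t: 11.2
tool_pos: [0.561, -0.085, 0.125]
tcp_rot: [-3.14, -0.001, 0.0]
ft_force: [4.6, 3.9, -10.1]
gripper_width: 0.024
gripper_force: 45.1
```

apply_moves(
  rows=[
    [0, 0, -4, 0, 0, 0, 20],
    [0, 0, -4, 0, 0, 0, 20],
    [0, 0, -4, 0, 0, 0, 20],
    [0, 0, -2, 0, 0, 0, 20],
    [0, 0, 0, 0, 0, 0, 20],
  ],
)

```text
t: 11.82
tool_pos: [0.5615, -0.0861, 0.1125]
tcp_rot: [3.14, 0.001, 0.004]
ft_force: [3.4, 0.6, -0.0]
gripper_width: 0.0238
gripper_force: 45.7
```

The lever has dropped back to 112.5 mm with no vertical load, so it is meshed. I carry on turning.

apply_moves(
  rows=[
    [-3.2, 4.4, 0, 0, 0, 0, 20],
    [-2.9, 4.5, 0, 0, 0, 0, 20],
    [-2.6, 4.7, 0, 0, 0, 0, 20],
    [-2.3, 4.9, 0, 0, 0, 0, 20],
    [-2.1, 5, 0, 0, 0, 0, 20],
    [-1.7, 5.1, 0, 0, 0, 0, 20],
    [-1.4, 5.2, 0, 0, 0, 0, 20],
  ],
)

```text
t: 12.7
tool_pos: [0.5455, -0.055, 0.1125]
tcp_rot: [3.137, -0.003, 0.005]
ft_force: [4.7, -6.0, 0.1]
gripper_width: 0.024
gripper_force: 45.8
```

apply_moves(
  rows=[
    [-1.1, 5.3, 0, 0, 0, 0, 20],
    [-0.8, 5.3, 0, 0, 0, 0, 20],
  ],
)

```text
t: 12.95
tool_pos: [0.5432, -0.0448, 0.1124]
tcp_rot: [3.136, -0.003, 0.003]
ft_force: [3.4, -5.6, 1.1]
gripper_width: 0.0239
gripper_force: 45.9
```

apply_moves(
  rows=[
    [-0.5, 5.4, 0, 0, 0, 0, 20],
  ],
)

```text
t: 13.08
tool_pos: [0.5424, -0.0396, 0.1124]
tcp_rot: [3.136, -0.003, 0.002]
ft_force: [3.8, -5.8, 1.0]
gripper_width: 0.0236
gripper_force: 45.9
```

apply_moves(
  rows=[
    [-0.2, 5.4, 0, 0, 0, 0, 20],
  ],
)

```text
t: 13.2
tool_pos: [0.542, -0.0344, 0.1124]
tcp_rot: [3.136, -0.003, 0.001]
ft_force: [1.8, -6.1, 1.2]
gripper_width: 0.0239
gripper_force: 46.0
```

apply_moves(
  rows=[
    [0.2, 5.4, 0, 0, 0, 0, 20],
  ],
)

```text
t: 13.32
tool_pos: [0.5419, -0.0291, 0.1124]
tcp_rot: [3.136, -0.004, 0.0]
ft_force: [1.0, -5.9, 2.3]
gripper_width: 0.0242
gripper_force: 46.0
```

apply_moves(
  rows=[
    [0.5, 5.4, 0, 0, 0, 0, 20],
  ],
)

```text
t: 13.45
tool_pos: [0.5421, -0.0237, 0.1124]
tcp_rot: [3.136, -0.004, -0.001]
ft_force: [0.1, -6.6, 3.6]
gripper_width: 0.0235
gripper_force: 46.1
```

apply_moves(
  rows=[
    [0.8, 5.3, 0, 0, 0, 0, 20],
  ],
)

```text
t: 13.58
tool_pos: [0.5427, -0.0184, 0.1124]
tcp_rot: [3.136, -0.004, -0.002]
ft_force: [-0.7, -5.8, 4.0]
gripper_width: 0.0239
gripper_force: 46.1
```

apply_moves(
  rows=[
    [1.1, 5.3, 0, 0, 0, 0, 20],
  ],
)

```text
t: 13.7
tool_pos: [0.5435, -0.0131, 0.1123]
tcp_rot: [3.136, -0.004, -0.003]
ft_force: [-0.5, -6.3, 4.4]
gripper_width: 0.0238
gripper_force: 46.1
```

Run:
```python
from h import *
im,d=snap("wrist","w5"); marks("wrist",["jaw_face","board","rear_jaw"])
big=cv2.resize(im[60:260,60:320],None,fx=3,fy=3,interpolation=cv2.INTER_CUBIC); cv2.imwrite("pics/w5c.png",big[...,::-1])
```

```text
wrist jaw_face [([601.1, 102.0, 40.8], 0.93)]
wrist board [([602.4, 127.5, 37.2], 0.79)]
wrist rear_jaw [([630.9, -28.0, 59.7], 0.46)]
```

View pics/w5c.png

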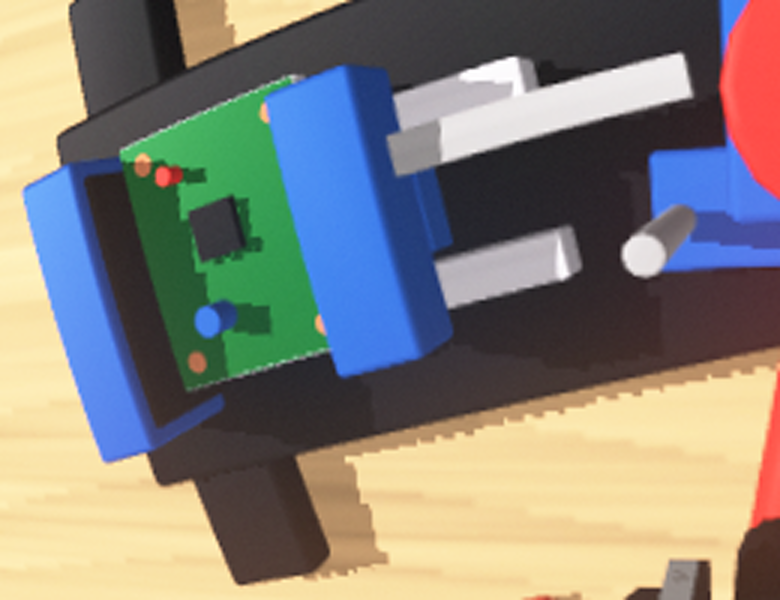

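The crop shows the jaw at or near the board (edge about x=300) and the board's rear edge running from (122,152) to (188,390). I'll measure the remaining gap from depth.

Run:
```python
from h import *
im,d=r.get_image("wrist"); c=r.camera_params("wrist"); K=np.array(c["camera_matrix"])
v,u=np.mgrid[60:260,60:320]; x=(u-K[0,2])/K[0,0]; y=(v-K[1,2])/K[1,1]; th=np.hypot(x,y)
ray=np.stack([x/th*np.tan(th),y/th*np.tan(th),np.ones_like(x)],-1)*d[v,u][...,None]
M=np.array(c["mount"]); s=r.observe(); Q=R.from_rotvec(s["tcp_rot"]).as_matrix()
P=(ray@M[:3,:3].T+M[:3,3])@Q.T+s["tool_pos"]
I=im[60:260,60:320].astype(int); g=(I[...,1]>I[...,0]+30)&(I[...,1]>I[...,2]+20)
dark=I.max(-1)<50; blue=(I[...,2]>I[...,0]+60)&(I[...,2]>I[...,1]+40)
# holder yaw from board rear edge
from collections import Counter
G=P[g&(abs(P[...,2]-.041)<.004)]; 
rect=cv2.minAreaRect((G[:,:2]*1000).astype(np.float32)); print("board rect",rect)
for a in (0.20,0.22,0.24):
    ey=np.array([-np.sin(a),np.cos(a)]); ex=np.array([np.cos(a),np.sin(a)])
    Y=(P[...,:2]-[.6305,-.0308])@ey*1000; X=(P[...,:2]-[.6305,-.0308])@ex*1000; Z=P[...,2]*1000
    m=abs(X)<15
    print(a,"board y",np.percentile(Y[g&m&(abs(Z-41)<4)],[1,99]).round(1),
     "jaw top",np.percentile(Y[blue&m&(Z>55)&(Y<150)],[1,99]).round(1),
     "rear top",[np.percentile(Y[blue&m&(Z>zz)&(Y>150)],[1,5,50,95]).round(1).tolist() for zz in (40,)], "z",np.percentile(Z[blue&m&(Y>150)],[5,50,95]).round(1),
     "dark rear",np.percentile(Y[dark&m&(Y>165)&(Z>38)],[2,10,50,98]).round(1))
```

```text
board rect ((603.01806640625, 128.44851684570312), (69.8517837524414, 60.0387077331543), 11.729735374450684)
0.2 board y [141.  189.9] jaw top [ 20.4 130. ] rear top [[164.9, 166.6, 201.0, 213.3]] z [50.4 59.6 60.8] dark rear [190.7 191.  191.6 192.8]
0.22 board y [141. 190.] jaw top [ 20.5 130.1] rear top [[165.1, 166.3, 200.6, 213.3]] z [49.2 59.6 60.8] dark rear [190.5 190.9 191.6 192.8]
0.24 board y [141. 190.] jaw top [ 20.5 130.1] rear top [[165.2, 166.5, 200.7, 213.4]] z [49.2 59.6 60.8] dark rear [190.4 190.8 191.6 192.9]
```

The jaw is touching the board, with about 1.5 mm (0.25 rad) left to the rear pad. I continue in small steps.

apply_moves(
  rows=[
    [1.4, 5.2, 0, 0, 0, 0, 20],
  ],
)

```text
t: 14.08
tool_pos: [0.5447, -0.008, 0.1123]
tcp_rot: [3.136, -0.004, -0.004]
ft_force: [-1.8, -6.6, 5.2]
gripper_width: 0.0239
gripper_force: 46.3
```

apply_moves(
  rows=[
    [1.1, 3.5, 0, 0, 0, 0, 20],
  ],
)

```text
t: 14.2
tool_pos: [0.5458, -0.0038, 0.1123]
tcp_rot: [3.136, -0.003, -0.004]
ft_force: [-3.2, -6.2, 5.6]
gripper_width: 0.0239
gripper_force: 46.2
```

apply_moves(
  rows=[
    [1.2, 3.4, 0, 0, 0, 0, 20],
  ],
)

```text
t: 14.32
tool_pos: [0.5469, -0.0005, 0.1123]
tcp_rot: [3.136, -0.003, -0.004]
ft_force: [-2.6, -5.1, 6.8]
gripper_width: 0.0236
gripper_force: 46.3
```

apply_moves(
  rows=[
    [1.3, 3.4, 0, 0, 0, 0, 20],
  ],
)

```text
t: 14.45
tool_pos: [0.5479, 0.0024, 0.1123]
tcp_rot: [3.135, -0.003, -0.005]
ft_force: [-4.1, -7.9, 7.8]
gripper_width: 0.0241
gripper_force: 46.3
```

apply_moves(
  rows=[
    [0, 0, 0, 0, 0, 0, 20],
  ],
)

```text
t: 14.58
tool_pos: [0.548, 0.0028, 0.1123]
tcp_rot: [3.136, -0.002, -0.005]
ft_force: [-3.1, -5.8, 7.4]
gripper_width: 0.024
gripper_force: 46.3
```

apply_moves(
  rows=[
    [1.0, 2.5, 0, 0, 0, 0, 20],
  ],
)

```text
t: 14.7
tool_pos: [0.5487, 0.0043, 0.1122]
tcp_rot: [3.135, -0.004, -0.006]
ft_force: [-4.4, -6.7, 7.0]
gripper_width: 0.024
gripper_force: 46.4
```

apply_moves(
  rows=[
    [0, 0, 0, 0, 0, 0, 20],
  ],
)

```text
t: 14.82
tool_pos: [0.5488, 0.0047, 0.1122]
tcp_rot: [3.135, -0.003, -0.006]
ft_force: [-3.8, -6.8, 7.0]
gripper_width: 0.0241
gripper_force: 46.3
```

The resistance is rising. I'll average the standing force before going further.

```bash
cat > avg.py <<'E'
from h import *
F=[];p=[]
for i in range(10):
    r.get_image("top"); s=r.observe(); F.append(s["ft_force"]); p.append(s["tool_pos"])
F=np.array(F);p=np.mean(p,0)*1000; o=p[:2]-[630.5,-30.8]; b=np.arctan2(-o[1],-o[0]); t=np.array([-np.sin(b),np.cos(b)])
f=-F[:,:2]@t
print("t",s["t"],"beta",b.round(3),"tang",f.mean().round(2),"sd",f.std().round(2),F.mean(0).round(2),p.round(1))
E
python3 avg.py
```

```text
t 15.325 beta -0.409 tang 8.03 sd 0.51 [-4.23 -6.92  7.41] [548.8   4.6 112.3]
```

The standing pull is 8.0 N, against about 4.5 N free, so roughly 9.5 N while turning. That is firm, and well below crushing. I ease the grip, open the fingers and retreat upward.

apply_moves(
  rows=[
    [0, 0, 0, 0, 0, 0, 20],
    [0, 0, 0, 0, 0, 0, 32],
    [0, 0, 0, 0, 0, 0, 45],
    [0, 0, 0, 0, 0, 0, 60],
    [0, 0, 0, 0, 0, 0, 60],
  ],
  grip_force=20,
)

```text
t: 15.95
tool_pos: [0.5501, 0.01, 0.1112]
tcp_rot: [-3.141, -0.003, 0.001]
ft_force: [-0.1, 0.2, 0.3]
gripper_width: 0.0599
gripper_force: 0.0
```

apply_moves(
  rows=[
    [0, 0, 15, 0, 0, 0, 60],
    [0, 0, 25, 0, 0, 0, 60],
    [0, 0, 30, 0, 0, 0, 60],
    [0, 0, 30, 0, 0, 0, 60],
    [0, 0, 0, 0, 0, 0, 60],
  ],
)

```text
t: 16.58
tool_pos: [0.5522, 0.0098, 0.2151]
tcp_rot: [3.141, 0.002, 0.01]
ft_force: [0.6, -0.0, -0.7]
gripper_width: 0.0601
gripper_force: 0.0
```

Run:
```python
from h import *
im,d=snap("wrist","w6"); marks("wrist",["grip","teeth","jaw_face","board"]);st()
c=r.camera_params("wrist"); K=np.array(c["camera_matrix"])
v,u=np.mgrid[0:300,0:640]; x=(u-K[0,2])/K[0,0]; y=(v-K[1,2])/K[1,1]; th=np.hypot(x,y)
ray=np.stack([x/th*np.tan(th),y/th*np.tan(th),np.ones_like(x)],-1)*d[:300][...,None]
M=np.array(c["mount"]); s=r.observe(); P=((ray@M[:3,:3].T+M[:3,3])@R.from_rotvec(s["tcp_rot"]).as_matrix().T+s["tool_pos"])*1000
rad=np.hypot(P[...,0]-630.5,P[...,1]+30.8)
print("hub top z",np.median(P[...,2][(rad<24)&(rad>14)&(P[...,2]>70)]))
D=np.hypot(P[...,0]-549,P[...,1]-4.6); m=(D<25)&(P[...,2]>128)&(P[...,2]<150); print("grip head",np.median(P[m],0).round(1),m.sum())
```

```text
wrist grip [([543.4, 0.9, 110.1], 0.76)]
wrist teeth [([627.7, -29.4, 58.9], 0.57)]
wrist jaw_face [([597.3, 97.7, 34.5], 0.92)]
wrist board [([598.5, 129.7, 31.5], 0.63)]
t 16.825
tool_pos [0.55  0.009 0.21 ]
tcp_rot [-3.142e+00 -1.000e-03  3.000e-03]
q [ 0.48   0.163 -0.601  1.713  0.095  1.297 -1.71 ]
ft_force [-0.314 -0.282  0.624]
gripper_width 0.06
hub top z 83.75268946384729
grip head [5.443e+02 5.000e-01 1.328e+02] 828
```

View pics/w6.png

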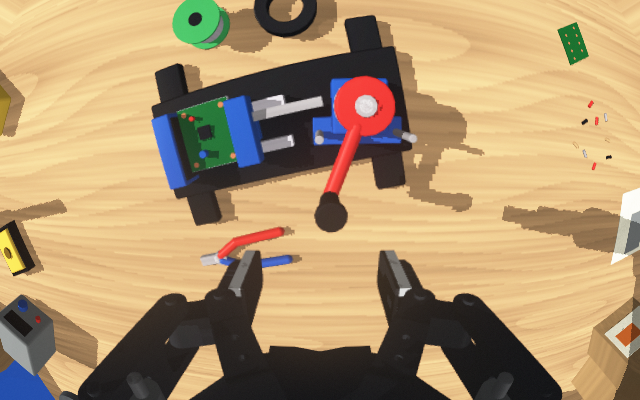

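The picture shows the lever down, the fingers clear and the board against both jaws. It was taken while the arm was still settling, so I'll take one still measurement before handing in.

Run:
```python
from h import *
im,d=r.get_image("wrist"); s=r.observe(); im,d=r.get_image("wrist")
c=r.camera_params("wrist"); K=np.array(c["camera_matrix"])
v,u=np.mgrid[0:300,0:640]; x=(u-K[0,2])/K[0,0]; y=(v-K[1,2])/K[1,1]; th=np.hypot(x,y)
ray=np.stack([x/th*np.tan(th),y/th*np.tan(th),np.ones_like(x)],-1)*d[:300][...,None]
M=np.array(c["mount"]); P=((ray@M[:3,:3].T+M[:3,3])@R.from_rotvec(s["tcp_rot"]).as_matrix().T+s["tool_pos"])*1000
I=im[:300].astype(int); red=(I[...,0]>I[...,1]+80)&(I[...,0]>I[...,2]+80)
rad=np.hypot(P[...,0]-630.5,P[...,1]+30.8); Z=P[...,2]
print(s["tool_pos"],"hub",np.median(Z[red&(rad<25)]),P[red&(rad<30)&(Z>85)].mean(0))
D=np.hypot(P[...,0]-549,P[...,1]-3); m=(D<25)&(Z>133)&(Z<150); print("head",P[m].mean(0).round(1),m.sum())
g=(I[...,1]>I[...,0]+30)&(I[...,1]>I[...,2]+20)&(abs(Z-41)<4)&(P[...,0]<680)
print(cv2.minAreaRect(P[g][:,:2].astype(np.float32)))
a=.21; ey=np.array([-np.sin(a),np.cos(a)]);ex=np.array([np.cos(a),np.sin(a)]);o=P[...,:2]-[630.5,-30.8];Y=o@ey;X=o@ex
blue=(I[...,2]>I[...,0]+60)&(I[...,2]>I[...,1]+40);k=abs(X)<15
print("board",np.percentile(Y[g&k],[1,99]),"jaw",np.percentile(Y[blue&k&(Z>55)&(Y>80)&(Y<150)],[1,99]))
```

```text
[0.54967376 0.00920366 0.21037059] hub 89.12523626786361 [629.98038456 -28.95489019  89.03295993]
head [547.4   1.  137.3] 869
((602.8965454101562, 128.8064422607422), (70.08968353271484, 58.16139221191406), 11.59613037109375)
board [137.83479736 190.26218361] jaw [107.95265469 131.12072463]
```

```bash
python3 -c "
from workcell import r
print(r.close_job())"
```

```text
the job is handed in; nothing more can be done
None
```

The job is handed in: the board is clamped between both jaws, and the lever is down in its teeth and let go. It took two strokes, and the lever read about 8 N at the grip at a standstill. I take that as roughly 9.5 N while turning (firm is 8 to 11 N); I did not re-check the force after letting go.

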